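Seat a picture frame in the squaring fence

ROBOT

A 7-joint arm with a two-finger parallel gripper is mounted at the origin on the work surface. World frame = base frame: x ahead of the robot, y to its left, z up, the work surface at z = 0. Lengths are in mm, angles in rad, forces in N, time in s.
With the tool pointing down it reaches from about 375 to 925 mm from the base axis. Payload 3.1 kg.
Tool frame: the origin (TCP) lies at the very end of the fingers, on their centre line; the grasp point (between the pads) lies 19 mm behind it; z points along the fingers, y is the line along which they close (so a half turn about z gives the same grasp; the last joint's range is limited). The gripper opens to 85 mm and grips with 20 to 120 N. Pads are 22 mm wide; open, the fingers measure 114 mm over their backs; the gripper's body (76 mm by 85 mm) begins 54 mm behind the grasp point. The pads swing forward as they close: fully open they stand 13 mm farther back than shut.
Start: joints at [-1.298, 0.383, 0.044, 1.598, -0.018, 1.161, -0.05], TCP at [235.513, 605.836, 231.269] pointing down, gripper open.
Joint ranges: [-2.61, 2.61], [-0.41, 2.15], [-1.48, 1.57], [0, 2.5], [-1.57, 4.71], [0.05, 1.97], [-2.85, 2.85]. Speed limits (rad/s): [2.79, 2.79, 3.14, 3.14, 3.14, 3.14, 3.14].

INTERFACE

Orientations are given as a rotation vector (axis times angle).
In Python, from cell import env gives the robot as it stands.
- The arm moves only by the tool play_rows, never from a script. Its argument "plan" is a list of rows, each an object with "claw": the finger opening in mm, from 0 to 85.4; "slide": the shift along the tool's x, y, z scaled (see below), a list of three; "twist": the turn about the tool's z scaled (see below). In form: [{"claw": claw, "slide": [dx, dy, dz], "twist": twist}, ...]. A call has 1 to 20 rows; each row is the pose to reach, as a shift and turn from the pose commanded when the call began, along the tool's axes at that moment; what a row does not reach only later rows make up. The controller multiplies each number of a shift by 0.5 m and each number of a turn by 1.5 rad. A row lasts 1/10 s, in which the tool goes at most 50 mm and 8.59 degrees, less where a joint would pass 70% of its speed; a pose out of reach is approached as far as the arm can. A call with a number of a shift or a turn outside -1 to 1 is refused whole. A call with a gripper value outside its range is refused whole. The fingers move at their own pace and stop on an object; "newtons" is the grip in N (left out, the last holds). Time passes only in rows, so rows that repeat a pose let the fingers close. It gives the time, the measured TCP pose, the force, the opening and the grip force at its end, in the units of the state.
- env.read_state(): the state, without advancing time (a new reading comes with each control period).
- env.read_camera(name): name is "side" or "top"; returns a dict with "color" (420x560x3 uint8, red, green, blue), "fx", "fy", "cx", "cy" (pixels), "dist_coeffs" ([k1, k2, p1, p2, k3] as OpenCV has them; the pictures are not rectified), "R" (3x3) and "t" (3): a world point X has camera coordinates R X + t. Camera axes: x right, y down, z forward; pixel columns grow to the right and rows downward; lengths in mm; the calibration is good to about 2 mm. A picture is of the moment at which its call begins. There is no depth.
- env.sign_off(): hands the job in; it is judged then, once.
The state is a dict: "time_s": time; "q": joint angles; "joint_velocities": joint speeds; "tau": joint torques, N m; "tool_pos": TCP position; "tcp_rot": TCP orientation; "wrist_force": force on the tool from outside, world axes, zero at the start; "moment": the same for the moment, N m; "grip_width": finger opening in mm; "grasp_force": force on a finger pad.
Only numpy, scipy, OpenCV 4.12 (cv2) and the standard library are available. Lean on these libraries where they do the work, as an engineer would, in place of code of your own. Each camera call takes 0.05 s, during which the arm holds its last target. There are 200 camera calls.

TASK

Push the small empty picture frame along the bench with the fingertips, into the corner of the aluminium fence, so that it lies flat on the bench and flush against both the long rail and the short rail, and push the black sliding stop along the long rail until it is snug against the frame's free end. Push gently: do not grip or lift the frame or the stop. Leave the other things on the bench where they are.

Things in the scene. Friction and masses are not known exactly. Their poses are not given: they have to be found in the camera images.
- frame: small empty dark-wood picture frame lying flat: 120 mm in its x, 180 mm in its y, 18 mm high; bars 18 mm wide round an open middle (84 x 144 mm). 150 to 310 g, slides by ordinary friction. Origin: centre, at the underside. Its +x side is to lie against the long rail, its +y end against the short rail; it starts turned at most 0.3 rad from that
- fence: L-shaped aluminium fence fixed to the bench, rails 22 mm high, 30 mm wide. Origin: on the long rail's inner face, at bench level. Long rail: y -210 to 190 mm, inner face the plane x = 0, looking to -x (towards the robot). Short rail: x -140 to 0, inner face the plane y = 150 mm, looking to -y. A seated frame has its origin at x -60, y 60 mm here, at the fence's yaw
- corner (a point): inner corner of the fence, where the two inner rail faces meet, at bench level; axes as the fence's
- stop: black stop riding on the long rail; slides up to 160 mm along the fence's y (+y: to the short rail) against about 2.5 N, stays where left. Axes as the fence's. Origin: bench level, x = 0 of the fence, in the plane of the face that meets the frame. It fills y -30 to 0, x -40 to 38, z 3 to 34 mm; on top a steel post of 14 mm diameter, z 34 to 64 mm, axis at x 15, y -15 mm
- stop_face (a point): middle of the stop's flat face that meets the frame (looks to the fence's +y), 12.5 mm above the bench; axes as the fence's
- stop_post (a point): centre of the top of the stop's steel post, 64 mm above the bench
- spray: small clear spray bottle, 36 mm diameter, 123 mm tall, standing left of the short rail; to be left alone. Origin: centre of the underside
- glue: white glue bottle with a yellow cap, 55 x 75 mm, 155 mm tall, standing to the right of the fence; to be left alone. Origin: centre of the underside
- marker: marker pen standing on end, 24 mm diameter, 130 mm tall, right of the frame; to be left alone. Origin: centre of the underside
- tin: flat round metal tin, 70 mm diameter, 24 mm high, behind the long rail; to be left alone. Origin: centre of the underside
- calculator: grey desk calculator, 140 x 80 mm, 18 mm high, behind the long rail; to be left alone. Origin: centre of the underside
- cup: lidded paper coffee cup, 82 mm diameter, 112 mm tall, at the near left of the bench; to be left alone. Origin: centre of the underside
- sample: L-shaped corner sample of wood moulding, arms 130 mm long, 20 mm high, at the near right; to be left alone. Origin: on the underside, about the middle of its outline
Mind the look-alikes: they are no part of the job. Leave any purple look-alike of the frame alone.

How it is judged:
By the outcome, as a careful person would: the job done as asked, in the order asked, and still so for the second after the job is handed in, with the robot touching nothing.
It also fails if it takes over 48 s, if anything falls off the work surface, if the arm or the gripper's body presses on something with over 40 N, if the wrist force passes 120 N, or if a joint passes its speed limit or range.

## Working session

There is one attempt and no reset: what is moved stays moved. The work goes in short steps, Python scripts to look and compute and a tool call to move; the robot and the scene stay as the last step left them, time stands still between calls to the robot, and variables do not carry over. Pictures are saved under pics/ and viewed, at most 10 in all, crops included, and the job is handed in when it is done.

Besides the shell and the picture viewer there is one more tool, called after "Emit:" by a JSON object that holds its "name" and its "arguments". play_rows: Moves the arm, as the interface text tells. Shifts and turns lie within -1 to 1; 1 stands for 0.5 m of shift or 1.5 rad of turn. Its arguments: {"type":"object","properties":{"plan":{"type":"array"},"newtons":{"type":"number"}},"required":["plan"]}

```bash
mkdir -p pics
python3 - <<'E'
from cell import env
import cv2
for n in("top","side"):
    c=env.read_camera(n); cv2.imwrite(f"pics/{n}0.png",c["color"][:,:,::-1])
    print(n,c["fx"],c["fy"],c["cx"],c["cy"],c["dist_coeffs"],c["R"],c["t"])
print(env.read_state())
E
```

```text
top 414.65022860664607 414.65022860664607 277.2091496432248 207.10670416365522 [-0.07726027  0.          0.          0.          0.        ] [[ 0.00289584 -0.9999795  -0.00571164]
 [-0.98222374 -0.0017723  -0.18770557]
 [ 0.1876916   0.00615367 -0.98220873]] [-18.3976369  549.54550335 972.56855554]
side 501.27030853686404 501.27030853686404 288.8457524908822 218.27054128238356 [-0.00063405  0.          0.          0.          0.        ] [[ 0.9345875  -0.35564021  0.00813911]
 [-0.19308453 -0.52635773 -0.82804946]
 [ 0.29877177  0.77231314 -0.56059597]] [-501.31222453  157.48701696 1346.80479786]
{'time_s': 0.1, 'q': array([-1.29780172,  0.38374343,  0.04384948,  1.59943086, -0.01788222,
        1.16121669, -0.04985218]), 'joint_velocities': array([ 0.00024342, -0.00163414, -0.00105823, -0.00282795,  0.00110814,
       -0.00065548, -0.00036804]), 'tau': array([ 3.13316305e-03, -4.34728110e+01,  1.02976274e+00, -2.50454360e+01,
        1.09634167e-02,  5.42332142e-03,  5.88359143e-06]), 'tool_pos': array([235.23201357, 605.01395007, 230.01288848]), 'tcp_rot': array([-0.57886714, -3.08749533,  0.00374955]), 'wrist_force': array([-1.0721457 ,  0.26412572,  1.08401895]), 'moment': array([-0.01504761, -0.00567783, -0.01567088]), 'grasp_force': 0.0, 'grip_width': 85.23658496195002}
```

View pics/top0.png

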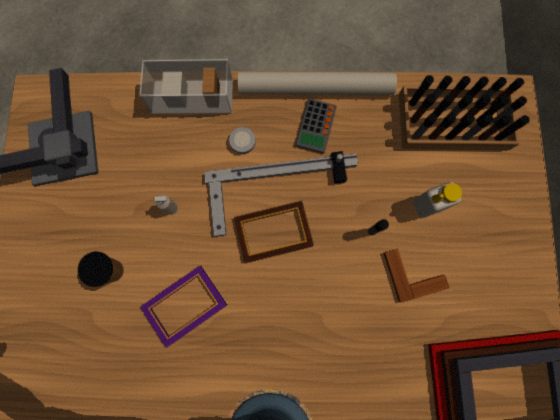

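View pics/side0.png

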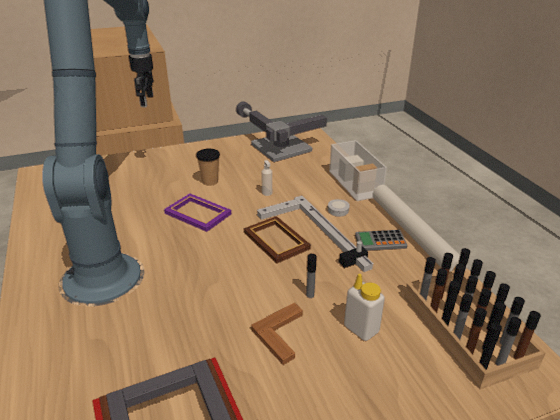

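The top view shows the frame centred near (273,231), the fence corner near (222,182), the stop near (339,168), the marker near (377,228) and the purple look-alike near (184,305). The side view agrees.

```bash
cat > h.py <<'E'
import numpy as np,cv2
from cell import env
def cast(c,px,z):
    K=np.array([[c["fx"],0,c["cx"]],[0,c["fy"],c["cy"]],[0,0,1]]);R=np.array(c["R"]);t=np.array(c["t"])
    u=cv2.undistortPoints(np.float64(px).reshape(-1,1,2),K,np.array(c["dist_coeffs"])).reshape(-1,2)
    d=np.c_[u,np.ones(len(u))]@R; o=-R.T@t
    return (o+d*((z-o[2])/d[:,2])[:,None])[:,:2]
def proj(c,X):
    K=np.array([[c["fx"],0,c["cx"]],[0,c["fy"],c["cy"]],[0,0,1]])
    return cv2.projectPoints(np.float64(X).reshape(-1,1,3),cv2.Rodrigues(np.array(c["R"]))[0],np.array(c["t"]),K,np.array(c["dist_coeffs"]))[0].reshape(-1,2)
def biggest(m,box):
    k=np.zeros_like(m);x0,y0,x1,y1=box;k[y0:y1,x0:x1]=m[y0:y1,x0:x1]
    cs=cv2.findContours(k,cv2.RETR_EXTERNAL,cv2.CHAIN_APPROX_NONE)[0]
    return max(cs,key=cv2.contourArea).reshape(-1,2)
def masks(c):
    h=cv2.cvtColor(c["color"],cv2.COLOR_RGB2HSV)
    dark=((h[...,2]<90)).astype(np.uint8)*255
    grey=((h[...,1]<60)&(h[...,2]>95)).astype(np.uint8)*255
    black=((h[...,2]<50)).astype(np.uint8)*255
    return dark,grey,black
E
python3 - <<'E'
from h import *
c=env.read_camera("top"); d,g,b=masks(c)
p=biggest(d,(225,190,325,270)); r=cv2.minAreaRect(cast(c,p,18).astype(np.float32)); print("frame",r, cv2.boxPoints(r).round(1).tolist())
q=biggest(g,(195,150,330,240)); w=cast(c,q,22); r=cv2.minAreaRect(w.astype(np.float32));print("fence",r)
ap=cv2.approxPolyDP(q.reshape(-1,1,2).astype(np.int32),3,True).reshape(-1,2); print(np.c_[ap,cast(c,ap,22)].round(1).tolist())
s=biggest(b,(325,145,350,190)); print("stop",s.min(0),s.max(0))
v=np.hstack([cv2.resize(c["color"][150:245,195:365],None,fx=4.5,fy=4.5,interpolation=cv2.INTER_CUBIC)])
m=cv2.merge([d,g,b])[150:245,195:365]
m=cv2.resize(m,None,fx=1.7,fy=1.7); v2=np.zeros((v.shape[0]+m.shape[0],v.shape[1],3),np.uint8); v2[:v.shape[0]]=v; v2[v.shape[0]:,:m.shape[1]]=m
cv2.imwrite("pics/crop1.png",v2[:,:,::-1]); print(v2.shape)
E
```

```text
frame ((493.2615966796875, -3.0560302734375), (120.19078826904297, 186.7146759033203), 14.087136268615723) [[412.29998779296875, 72.9000015258789], [457.70001220703125, -108.19999694824219], [574.2999877929688, -79.0], [528.7999877929688, 102.0999984741211]]
fence ((585.918212890625, 1.54071044921875), (167.95364379882812, 324.91864013671875), 7.331682205200195)
[[328.0, 157.0, 688.6, -149.0], [205.0, 172.0, 647.8, 170.9], [214.0, 234.0, 486.0, 142.2], [225.0, 233.0, 488.6, 114.5], [220.0, 180.0, 626.3, 131.1], [329.0, 167.0, 661.5, -151.0], [325.0, 161.0, 677.7, -141.0], [241.0, 171.0, 650.4, 77.2], [240.0, 176.0, 637.0, 79.5], [231.0, 169.0, 655.8, 103.3]]
stop [328 152] [346 183]
(590, 765, 3)
```

View pics/crop1.png

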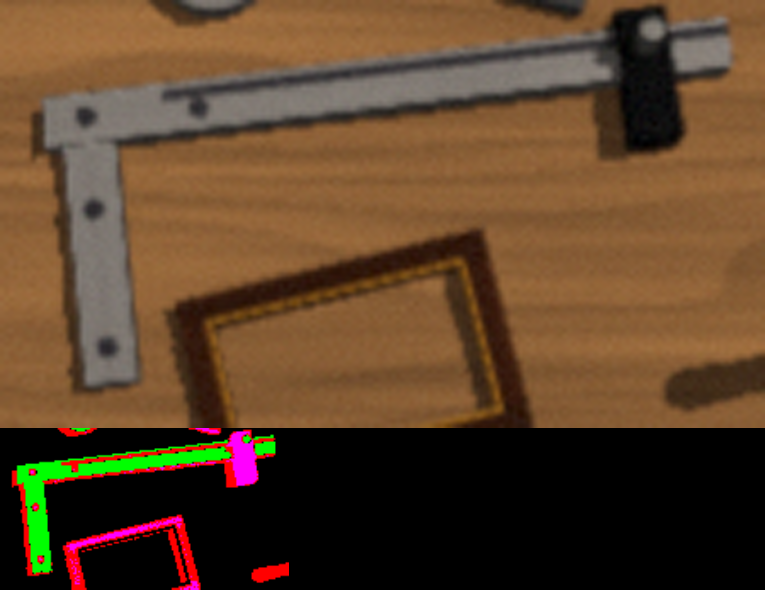

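The crop shows clean fence edges and the stop at about x 612-683 in the crop. The stop's shadows fall to its left. Next I'll fit the fence edges and compute the moves.

```bash
cat >> h.py <<'E'
from scipy.spatial.transform import Rotation as Ro
def fit(p):
    vx,vy,x,y=cv2.fitLine(p.astype(np.float32),cv2.DIST_HUBER,0,.01,.01).ravel(); return np.array([x,y]),np.array([vx,vy])
def fence(c):
    d,g,b=masks(c)
    L=[(u,np.where(g[160:185,u])[0].max()+160.5) for u in range(228,318)]
    S=[(np.where(g[v,200:232])[0].max()+200.5,v) for v in range(190,228)]
    p,e=fit(cast(c,L,22)); q,f=fit(cast(c,S,22))
    if e[1]<0:e=-e
    if f[0]<0:f=-f
    s=np.linalg.solve(np.c_[e,-f],q-p); corner=p+s[0]*e
    return corner,np.arctan2(-e[0],e[1]),np.arctan2(f[1],f[0])
def setup(corner,yaw):
    R=np.array([[np.cos(yaw),-np.sin(yaw)],[np.sin(yaw),np.cos(yaw)]]); o=corner-R@[0,150]
    return o,R
E
python3 - <<'E'
from h import *
c=env.read_camera("top")
k,y1,y2=fence(c); print("corner",k,y1,y2); yaw=(y1*2+y2)/3; o,R=setup(k,yaw); print("origin",o,yaw)
d,g,b=masks(c); F=lambda w:((np.array(w)-o)@R).round(1)
p=biggest(d,(225,190,325,270)); w=cast(c,p,18); r=cv2.minAreaRect(w.astype(np.float32)); print("frame centre in fence",F(r[0]),"ends",F(cv2.boxPoints(r)).tolist())
s=biggest(b,(325,145,352,190)); print("stop in fence z34",F(cast(c,s,34)).min(0),F(cast(c,s,34)).max(0))
q=biggest(b,(360,215,392,240)); print("marker black cap px",q.min(0),q.max(0), "fence z130", F(cast(c,[q.mean(0)],130)), F(cast(c,[[367,232]],0)))
sd=env.read_camera("side"); print("side reproj corner,origin", proj(sd,[[*k,22],[*o,22]]), "marker side base",F(cast(sd,[[311,296]],0)))
st=env.read_state(); T=Ro.from_rotvec(st["tcp_rot"]).as_matrix(); print(T.round(3),st["tool_pos"])
E
```

```text
corner [625.19836 131.08315] 0.123998486 0.12587418
origin [643.84357035 -17.75352716] 0.124623716
frame centre in fence [-147.6   33.3] ends [[-218.5, 118.7], [-196.0, -66.6], [-76.7, -52.1], [-99.1, 133.2]]
stop in fence z34 [ -46.6 -173.8] [  36.  -132.7]
marker black cap px [367 220] [387 234] fence z130 [[-182.1 -206.6]] [[-176.7 -210.2]]
side reproj corner,origin [[300.13813765 202.68628259]
 [324.26261431 226.32013833]] marker side base [[-176.1 -225.8]]
[[-0.932  0.362 -0.   ]
 [ 0.362  0.932 -0.001]
 [-0.    -0.001 -1.   ]] [235.36676131 605.39890427 230.55774989]
```

Emit:
{"name": "play_rows", "arguments": {"plan": [{"claw":50,"slide":[-0.2,-0.2,0],"twist":-0.05},{"claw":50,"slide":[-0.925,-0.954,0],"twist":-0.33},{"claw":50,"slide":[-0.925,-0.954,0],"twist":-0.33},{"claw":50,"slide":[-0.925,-0.954,0],"twist":-0.33},{"claw":50,"slide":[-0.925,-0.954,0],"twist":-0.33},{"claw":50,"slide":[-0.925,-0.954,0],"twist":-0.33},{"claw":50,"slide":[-0.925,-0.954,0],"twist":-0.33},{"claw":50,"slide":[-0.925,-0.954,0],"twist":-0.33},{"claw":50,"slide":[-0.925,-0.954,0],"twist":-0.33},{"claw":50,"slide":[-0.925,-0.954,0],"twist":-0.33},{"claw":50,"slide":[-0.925,-0.954,0],"twist":-0.33},{"claw":50,"slide":[-0.925,-0.954,0],"twist":-0.33},{"claw":50,"slide":[-0.925,-0.954,0],"twist":-0.33},{"claw":50,"slide":[-0.925,-0.954,0],"twist":-0.33},{"claw":50,"slide":[-0.925,-0.954,0],"twist":-0.33},{"claw":50,"slide":[-0.925,-0.954,0.1],"twist":-0.33},{"claw":50,"slide":[-0.925,-0.954,0.2],"twist":-0.33},{"claw":50,"slide":[-0.925,-0.954,0.3],"twist":-0.33},{"claw":50,"slide":[-0.925,-0.954,0.36],"twist":-0.33},{"claw":50,"slide":[-0.925,-0.954,0.36],"twist":-0.33}]}}

```text
time_s: 2.25
tool_pos: [488.3, -4.1, 46.8]
tcp_rot: [0.199, -3.124, -0.0]
wrist_force: [-0.7, -0.4, 0.2]
grip_width: 49.6
grasp_force: 0.0
```

```bash
cat >> h.py <<'E'
O=np.array([643.84,-17.75]);YAW=.1246;RF=setup(O,YAW)[1]
def tell():
    st=env.read_state();T=Ro.from_rotvec(st["tcp_rot"]).as_matrix()
    print("t",st["time_s"],"fence xy",((st["tool_pos"][:2]-O)@RF).round(1),"z",st["tool_pos"][2].round(1),"yaw err",round(np.arctan2(-T[0,1],T[1,1])-YAW,4),"tilt",T[:,2].round(3),"F fence",(st["wrist_force"][:2]@RF).round(1),st["wrist_force"][2].round(1),"grip",round(st["grip_width"],1))
E
python3 - <<'E'
from h import *
tell()
c=env.read_camera("side"); cv2.imwrite("pics/s1.png",cv2.resize(c["color"][150:330,180:420],None,fx=3,fy=3)[:,:,::-1])
E
```

```text
t 2.25 fence xy [-152.7   32.8] z 46.8 yaw err 0.0029 tilt [-0.012 -0.001 -1.   ] F fence [-0.7 -0.3] 0.2 grip 49.6
```

View pics/s1.png

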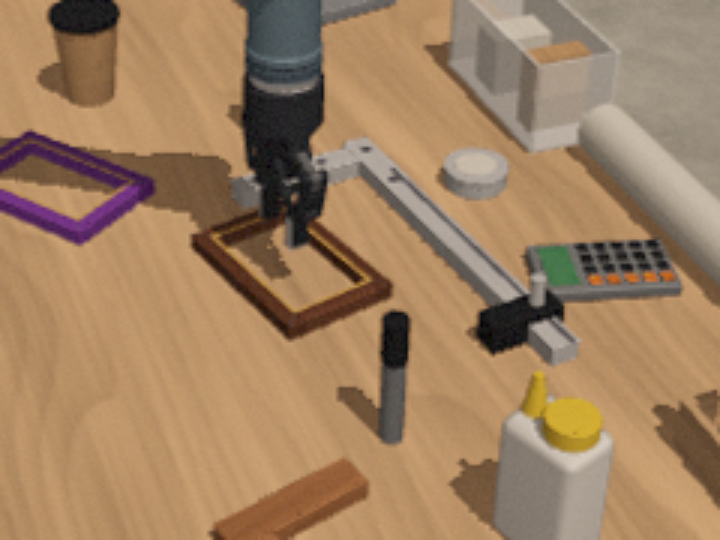

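The gripper hovers over the frame's open middle, around (290,215) in the crop. Next, descend.

Emit:
{"name": "play_rows", "arguments": {"plan": [{"claw":50,"slide":[0,0,0],"twist":0},{"claw":50,"slide":[0,0,0.03],"twist":0},{"claw":50,"slide":[0,0,0.06],"twist":0},{"claw":50,"slide":[0,0,0.08],"twist":0},{"claw":50,"slide":[0,0,0.08],"twist":0},{"claw":50,"slide":[0,0,0.08],"twist":0}]}}

```text
time_s: 2.9
tool_pos: [494.9, -6.1, 12.4]
tcp_rot: [-0.195, 3.133, 0.001]
wrist_force: [0.3, 0.4, 0.3]
grip_width: 50.3
grasp_force: 0.0
```

```bash
python3 -c "
from h import *
tell()"
```

```text
t 2.9 fence xy [-146.4   30.1] z 12.4 yaw err -0.0002 tilt [ 0.002  0.001 -1.   ] F fence [0.3 0.3] 0.3 grip 50.3
```

Emit:
{"name": "play_rows", "arguments": {"plan": [{"claw":50,"slide":[0,0,0.012],"twist":0},{"claw":50,"slide":[-0.012,0,0.012],"twist":0},{"claw":50,"slide":[-0.024,0,0.012],"twist":0},{"claw":50,"slide":[-0.036,0,0.012],"twist":0},{"claw":50,"slide":[-0.048,0,0.012],"twist":0},{"claw":50,"slide":[-0.06,0,0.012],"twist":0},{"claw":50,"slide":[-0.072,0,0.012],"twist":0},{"claw":50,"slide":[-0.084,0,0.012],"twist":0},{"claw":50,"slide":[-0.096,0,0.012],"twist":0},{"claw":50,"slide":[-0.108,0,0.012],"twist":0},{"claw":50,"slide":[-0.12,0,0.012],"twist":0},{"claw":50,"slide":[-0.132,0,0.012],"twist":0},{"claw":50,"slide":[-0.144,0,0.012],"twist":0},{"claw":50,"slide":[-0.156,0,0.012],"twist":0},{"claw":50,"slide":[-0.168,0,0.012],"twist":0},{"claw":50,"slide":[-0.18,0,0.012],"twist":0},{"claw":50,"slide":[-0.19,0,0.012],"twist":0},{"claw":50,"slide":[-0.2,0,0.012],"twist":0},{"claw":50,"slide":[-0.2,0,0.012],"twist":0}]}}

```text
time_s: 4.8
tool_pos: [594.3, 6.2, 5.5]
tcp_rot: [-0.195, 3.134, -0.0]
wrist_force: [0.2, -0.4, -1.2]
grip_width: 50.0
grasp_force: 0.0
```

```bash
python3 -c "
from h import *
tell()
c=env.read_camera('top'); a=cv2.resize(c['color'][150:260,195:365],None,fx=4,fy=4)
c=env.read_camera('side'); b=cv2.resize(c['color'][180:290,230:400],None,fx=4,fy=4)
cv2.imwrite('pics/p2.png',cv2.resize(np.vstack([a,b]),None,fx=.68,fy=.68)[:,:,::-1])"
```

```text
t 4.8 fence xy [-46.2  30. ] z 5.5 yaw err -0.0002 tilt [ 0.002 -0.    -1.   ] F fence [ 0.2 -0.4] -1.2 grip 50.0
```

View pics/p2.png

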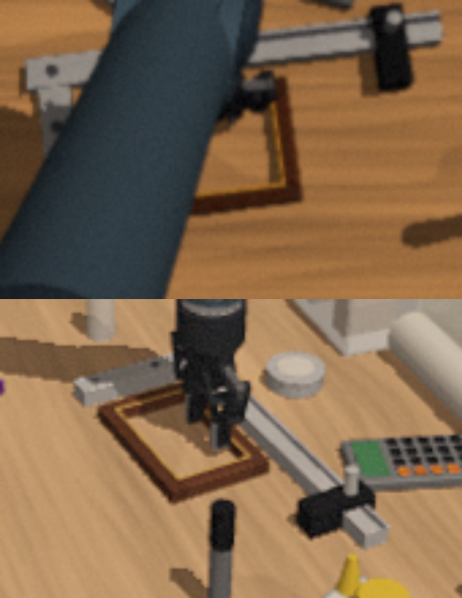

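The frame has been squared up and sits about 15 mm short of the long rail. I'll keep pushing slowly.

Emit:
{"name": "play_rows", "arguments": {"plan": [{"claw":50,"slide":[-0.006,0,0],"twist":0},{"claw":50,"slide":[-0.012,0,0],"twist":0},{"claw":50,"slide":[-0.018,0,0],"twist":0},{"claw":50,"slide":[-0.024,0,0],"twist":0},{"claw":50,"slide":[-0.028,0,0],"twist":0},{"claw":50,"slide":[-0.032,0,0],"twist":0},{"claw":50,"slide":[-0.032,0,0],"twist":0}]}}

```text
time_s: 5.6
tool_pos: [609.5, 8.2, 5.3]
tcp_rot: [-0.195, 3.135, -0.0]
wrist_force: [-0.6, 0.3, 0.2]
grip_width: 50.3
grasp_force: 0.2
```

```bash
python3 -c "
from h import *
tell()"
```

```text
t 5.6 fence xy [-30.9  30. ] z 5.3 yaw err -0.0002 tilt [ 0.001 -0.    -1.   ] F fence [-0.5  0.4] 0.2 grip 50.3
```

Emit:
{"name": "play_rows", "arguments": {"plan": [{"claw":50,"slide":[-0.002,0,0],"twist":0},{"claw":50,"slide":[-0.004,0,0],"twist":0},{"claw":50,"slide":[-0.006,0,0],"twist":0},{"claw":50,"slide":[-0.006,0,0],"twist":0}]}}

```text
time_s: 6.0
tool_pos: [610.7, 8.3, 5.0]
tcp_rot: [0.195, -3.133, -0.0]
wrist_force: [-4.5, 0.0, 2.9]
grip_width: 49.8
grasp_force: 2.1
```

Emit:
{"name": "play_rows", "arguments": {"plan": [{"claw":50,"slide":[0,0.01,0],"twist":0},{"claw":50,"slide":[0,0.02,0],"twist":0},{"claw":50,"slide":[0,0.03,0],"twist":0},{"claw":50,"slide":[0,0.04,0],"twist":0},{"claw":50,"slide":[0,0.05,0],"twist":0},{"claw":50,"slide":[0,0.06,0],"twist":0},{"claw":50,"slide":[0,0.07,0],"twist":0},{"claw":50,"slide":[0,0.08,0],"twist":0},{"claw":50,"slide":[0,0.09,0],"twist":0},{"claw":50,"slide":[0,0.1,0],"twist":0},{"claw":50,"slide":[0,0.107,0],"twist":0},{"claw":50,"slide":[0,0.113,0],"twist":0},{"claw":50,"slide":[0,0.113,0],"twist":0}]}}

```text
time_s: 7.3
tool_pos: [603.6, 65.0, 4.8]
tcp_rot: [0.195, -3.133, 0.0]
wrist_force: [-4.2, -2.7, 0.4]
grip_width: 49.9
grasp_force: 2.8
```

```bash
python3 -c "
from h import *
tell()"
```

```text
t 7.3 fence xy [-29.6  87.1] z 4.8 yaw err 0.0 tilt [-0.002 -0.    -1.   ] F fence [-4.5 -2.2] 0.4 grip 49.9
```

Emit:
{"name": "play_rows", "arguments": {"plan": [{"claw":50,"slide":[0,0.003,0],"twist":0},{"claw":50,"slide":[0,0.006,0],"twist":0},{"claw":50,"slide":[0,0.009,0],"twist":0},{"claw":50,"slide":[0,0.012,0],"twist":0},{"claw":50,"slide":[0,0.014,0],"twist":0},{"claw":50,"slide":[0,0.014,0],"twist":0}]}}

```text
time_s: 7.9
tool_pos: [602.9, 71.3, 4.8]
tcp_rot: [0.195, -3.133, 0.001]
wrist_force: [-3.5, -4.2, -0.2]
grip_width: 49.9
grasp_force: 2.9
```

```bash
python3 -c "
from h import *
tell()
c=env.read_camera('side'); b=cv2.resize(c['color'][170:290,230:400],None,fx=4.5,fy=4.5)
cv2.imwrite('pics/p3.png',b[:,:,::-1])"
```

```text
t 7.9 fence xy [-29.6  93.4] z 4.8 yaw err -0.0004 tilt [-0.002 -0.001 -1.   ] F fence [-4.  -3.8] -0.2 grip 49.9
```

View pics/p3.png

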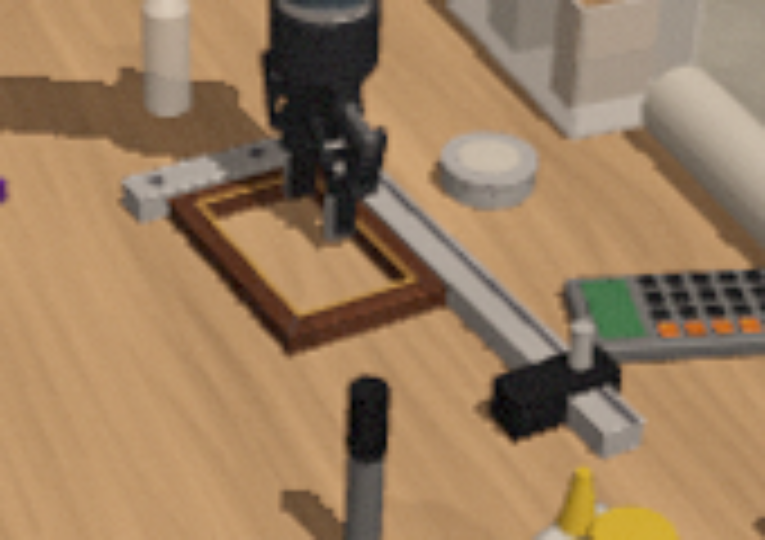

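The frame lies along both rails, with its far end at the short rail near (185,190) in the crop. I'll push a little more to confirm contact.

Emit:
{"name": "play_rows", "arguments": {"plan": [{"claw":50,"slide":[0,0.002,0],"twist":0},{"claw":50,"slide":[0,0.004,0],"twist":0},{"claw":50,"slide":[0,0.006,0],"twist":0},{"claw":50,"slide":[0,0.006,0],"twist":0}]}}

```text
time_s: 8.35
tool_pos: [602.6, 73.1, 4.8]
tcp_rot: [0.194, -3.134, 0.003]
wrist_force: [-3.2, -4.8, 0.4]
grip_width: 49.7
grasp_force: 3.2
```

```bash
python3 -c "
from h import *
tell()"
```

```text
t 8.35 fence xy [-29.6  95.3] z 4.8 yaw err -0.0009 tilt [-0.002 -0.002 -1.   ] F fence [-3.8 -4.4] 0.4 grip 49.7
```

Emit:
{"name": "play_rows", "arguments": {"plan": [{"claw":50,"slide":[0,0.002,0],"twist":0},{"claw":50,"slide":[0,0.004,0],"twist":0},{"claw":50,"slide":[0,0.006,0],"twist":0},{"claw":50,"slide":[0,0.008,0],"twist":0},{"claw":50,"slide":[0,0.008,0],"twist":0}]}}

```text
time_s: 8.85
tool_pos: [602.6, 73.3, 4.9]
tcp_rot: [0.191, -3.134, 0.009]
wrist_force: [-3.0, -8.1, -0.4]
grip_width: 50.1
grasp_force: 4.9
```

```bash
python3 -c "
from h import *
tell()"
```

```text
t 8.85 fence xy [-29.6  95.5] z 4.9 yaw err -0.0026 tilt [-0.001 -0.006 -1.   ] F fence [-4.  -7.7] -0.4 grip 50.1
```

The frame is seated. I'll relieve the pressure, move the fingers off the bars, lift, close and go behind the stop.

Emit:
{"name": "play_rows", "arguments": {"plan": [{"claw":50,"slide":[0,-0.008,0],"twist":0},{"claw":50,"slide":[0.002,-0.01,0],"twist":0},{"claw":50,"slide":[0.01,-0.016,0],"twist":0},{"claw":50,"slide":[0.03,-0.03,0],"twist":0},{"claw":50,"slide":[0.03,-0.03,0],"twist":0},{"claw":50,"slide":[0.03,-0.03,-0.06],"twist":0},{"claw":50,"slide":[0.03,-0.03,-0.16],"twist":0},{"claw":0,"slide":[0.03,-0.06,-0.22],"twist":0},{"claw":0,"slide":[0,-0.15,-0.22],"twist":0},{"claw":0,"slide":[-0.016,-0.25,-0.22],"twist":0},{"claw":0,"slide":[-0.016,-0.35,-0.22],"twist":0},{"claw":0,"slide":[-0.016,-0.45,-0.22],"twist":0},{"claw":0,"slide":[-0.016,-0.55,-0.22],"twist":0},{"claw":0,"slide":[-0.016,-0.61,-0.22],"twist":0},{"claw":0,"slide":[-0.016,-0.61,-0.22],"twist":0},{"claw":0,"slide":[-0.016,-0.61,-0.22],"twist":0}]}}

```text
time_s: 10.45
tool_pos: [649.1, -224.2, 115.7]
tcp_rot: [-0.191, 3.134, 0.0]
wrist_force: [0.5, 0.6, 1.0]
grip_width: 0.0
grasp_force: 0.0
```

```bash
python3 -c "
from h import *
tell()
c=env.read_camera('top'); a=cv2.resize(c['color'][150:245,195:365],None,fx=4,fy=4)
print('marker',((cast(c,[[367,232]],0)-O)@RF).round(),'glue',((cast(c,[[430,205],[418,212]],0)-O)@RF).round())
c=env.read_camera('side'); b=cv2.resize(c['color'][170:220+10,230:400],None,fx=4,fy=3.3)
cv2.imwrite('pics/p4.png',np.vstack([a,b])[:,:,::-1])"
```

```text
t 10.45 fence xy [ -20.4 -205.5] z 115.7 yaw err -0.0027 tilt [ 0.001  0.    -1.   ] F fence [0.5 0.5] 1.0 grip 0.0
marker [[-177. -210.]] glue [[-127. -387.]
 [-141. -352.]]
```

View pics/p4.png

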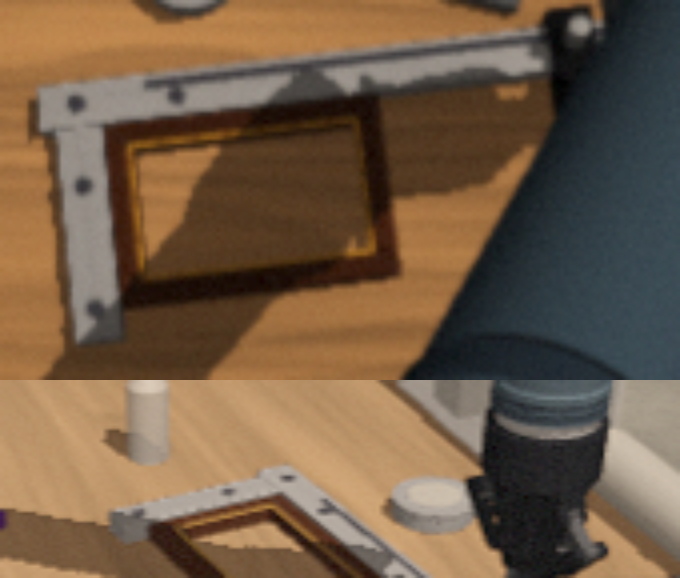

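The frame is flush against both rails. Now the stop: descend behind it and push it along +y.

Emit:
{"name": "play_rows", "arguments": {"plan": [{"claw":0,"slide":[0,0,0.06],"twist":0},{"claw":0,"slide":[0,0,0.12],"twist":0},{"claw":0,"slide":[0,0,0.18],"twist":0},{"claw":0,"slide":[0,0,0.204],"twist":0},{"claw":0,"slide":[0,0,0.204],"twist":0},{"claw":0,"slide":[0,0.012,0.204],"twist":0},{"claw":0,"slide":[0,0.024,0.204],"twist":0},{"claw":0,"slide":[0,0.036,0.204],"twist":0},{"claw":0,"slide":[0,0.048,0.204],"twist":0},{"claw":0,"slide":[0,0.06,0.204],"twist":0},{"claw":0,"slide":[0,0.072,0.204],"twist":0},{"claw":0,"slide":[0,0.084,0.204],"twist":0},{"claw":0,"slide":[0,0.096,0.204],"twist":0},{"claw":0,"slide":[0,0.108,0.204],"twist":0},{"claw":0,"slide":[0,0.12,0.204],"twist":0},{"claw":0,"slide":[0,0.13,0.204],"twist":0},{"claw":0,"slide":[0,0.14,0.204],"twist":0},{"claw":0,"slide":[0,0.14,0.204],"twist":0}]}}

```text
time_s: 12.35
tool_pos: [639.7, -152.0, 12.9]
tcp_rot: [0.197, -3.134, -0.003]
wrist_force: [0.6, -0.7, 0.2]
grip_width: 0.2
grasp_force: 0.2
```

```bash
python3 -c "
from h import *
tell()"
```

```text
t 12.35 fence xy [ -20.8 -132.7] z 12.9 yaw err 0.001 tilt [-0.001  0.002 -1.   ] F fence [ 0.5 -0.8] 0.2 grip 0.2
```

Emit:
{"name": "play_rows", "arguments": {"plan": [{"claw":0,"slide":[0,0.01,0],"twist":0},{"claw":0,"slide":[0,0.02,0],"twist":0},{"claw":0,"slide":[0,0.03,0],"twist":0},{"claw":0,"slide":[0,0.04,0],"twist":0},{"claw":0,"slide":[0,0.05,0],"twist":0},{"claw":0,"slide":[0,0.06,0],"twist":0},{"claw":0,"slide":[0,0.07,0],"twist":0},{"claw":0,"slide":[0,0.08,0],"twist":0},{"claw":0,"slide":[0,0.088,0],"twist":0},{"claw":0,"slide":[0,0.096,0],"twist":0},{"claw":0,"slide":[0,0.1,0],"twist":0},{"claw":0,"slide":[0,0.1,0],"twist":0}]}}

```text
time_s: 13.55
tool_pos: [633.5, -103.3, 13.2]
tcp_rot: [0.196, -3.134, -0.002]
wrist_force: [0.0, -0.4, 0.4]
grip_width: 0.1
grasp_force: 0.5
```

```bash
python3 -c "
from h import *
tell()
c=env.read_camera('top'); a=cv2.resize(c['color'][150:245,195:365],None,fx=4,fy=4)
c=env.read_camera('side'); b=cv2.resize(c['color'][190:255,230:400],None,fx=4,fy=3.3)
cv2.imwrite('pics/p5.png',np.vstack([a,b])[:,:,::-1])"
```

```text
t 13.55 fence xy [-20.8 -83.6] z 13.2 yaw err 0.0001 tilt [-0.001  0.001 -1.   ] F fence [-0.  -0.4] 0.4 grip 0.1
```

View pics/p5.png

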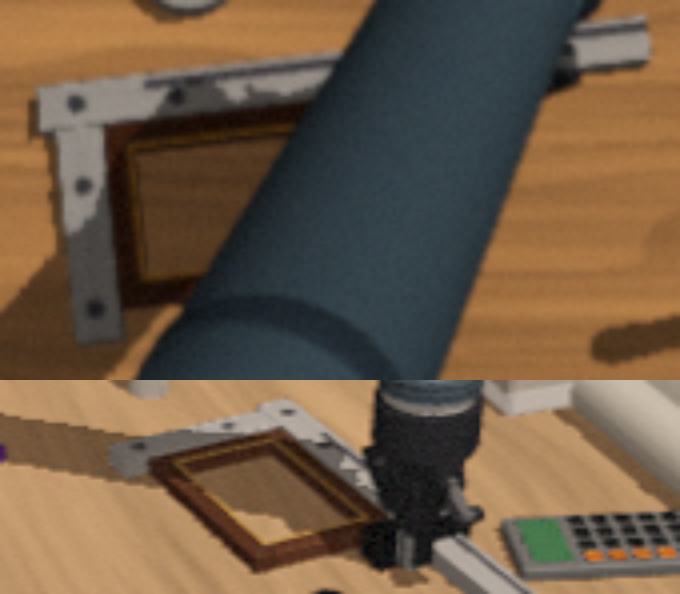

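The stop is being carried towards the frame and is now within about 10 mm. I'll continue slowly until the force rises.

Emit:
{"name": "play_rows", "arguments": {"plan": [{"claw":0,"slide":[0,0.004,0],"twist":0},{"claw":0,"slide":[0,0.008,0],"twist":0},{"claw":0,"slide":[0,0.012,0],"twist":0},{"claw":0,"slide":[0,0.015,0],"twist":0},{"claw":0,"slide":[0,0.015,0],"twist":0}]}}

```text
time_s: 14.15
tool_pos: [633.3, -96.4, 13.5]
tcp_rot: [-0.195, 3.135, 0.0]
wrist_force: [-0.0, -1.3, -0.1]
grip_width: 0.0
grasp_force: 0.9
```

```bash
python3 -c "
from h import *
tell()"
```

```text
t 14.15 fence xy [-20.3 -76.8] z 13.5 yaw err -0.0001 tilt [ 0.  0. -1.] F fence [-0.2 -1.3] -0.1 grip 0.0
```

Emit:
{"name": "play_rows", "arguments": {"plan": [{"claw":0,"slide":[0,0.002,0],"twist":0},{"claw":0,"slide":[0,0.004,0],"twist":0},{"claw":0,"slide":[0,0.006,0],"twist":0},{"claw":0,"slide":[0,0.008,0],"twist":0},{"claw":0,"slide":[0,0.008,0],"twist":0}]}}

```text
time_s: 14.65
tool_pos: [632.8, -92.5, 13.4]
tcp_rot: [-0.195, 3.135, 0.0]
wrist_force: [-0.6, -2.6, -0.0]
grip_width: -0.2
grasp_force: 1.0
```

```bash
python3 -c "
from h import *
tell()"
```

```text
t 14.65 fence xy [-20.3 -72.8] z 13.4 yaw err -0.0001 tilt [ 0.  0. -1.] F fence [-0.9 -2.5] -0.0 grip -0.2
```

Emit:
{"name": "play_rows", "arguments": {"plan": [{"claw":0,"slide":[0,0.002,0],"twist":0},{"claw":0,"slide":[0,0.004,0],"twist":0},{"claw":0,"slide":[0,0.006,0],"twist":0},{"claw":0,"slide":[0,0.008,0],"twist":0},{"claw":0,"slide":[0,0.008,0],"twist":0}]}}

```text
time_s: 15.15
tool_pos: [632.7, -92.2, 13.5]
tcp_rot: [-0.192, 3.134, -0.007]
wrist_force: [1.6, -7.2, -2.9]
grip_width: -0.1
grasp_force: 3.4
```

```bash
python3 -c "
from h import *
tell()"
```

```text
t 15.15 fence xy [-20.3 -72.5] z 13.5 yaw err -0.0022 tilt [ 0.002 -0.004 -1.   ] F fence [ 0.7 -7.3] -2.9 grip -0.1
```

The force rises while the motion stalls, so the stop is snug. I'll back off and look.

Emit:
{"name": "play_rows", "arguments": {"plan": [{"claw":0,"slide":[0,-0.006,0],"twist":0},{"claw":0,"slide":[0,-0.02,0],"twist":0},{"claw":0,"slide":[0,-0.05,0],"twist":0},{"claw":0,"slide":[0,-0.06,0],"twist":0},{"claw":0,"slide":[0,-0.06,-0.06],"twist":0},{"claw":0,"slide":[0,-0.06,-0.16],"twist":0},{"claw":0,"slide":[0,-0.1,-0.26],"twist":0},{"claw":0,"slide":[0,-0.15,-0.36],"twist":0},{"claw":0,"slide":[0,-0.23,-0.4],"twist":0},{"claw":0,"slide":[0,-0.32,-0.4],"twist":0},{"claw":0,"slide":[0,-0.4,-0.4],"twist":0},{"claw":0,"slide":[0,-0.4,-0.4],"twist":0}]}}

```text
time_s: 16.35
tool_pos: [653.5, -297.9, 214.1]
tcp_rot: [0.176, -3.135, 0.011]
wrist_force: [-1.0, -0.1, -0.7]
grip_width: 0.2
grasp_force: 0.0
```

```bash
python3 -c "
from h import *
tell()
c=env.read_camera('top'); a=cv2.resize(c['color'][150:245,195:365],None,fx=4.5,fy=4.5)
d,g,b=masks(c)
cv2.imwrite('pics/p6.png',a[:,:,::-1])
c=env.read_camera('side'); cv2.imwrite('pics/p7.png',cv2.resize(c['color'][150:330,180:420],None,fx=3.3,fy=3.3)[:,:,::-1])"
```

```text
t 16.35 fence xy [ -25.2 -279.2] z 214.1 yaw err -0.0122 tilt [-0.001 -0.007 -1.   ] F fence [-1.  0.] -0.7 grip 0.2
```

View pics/p6.png

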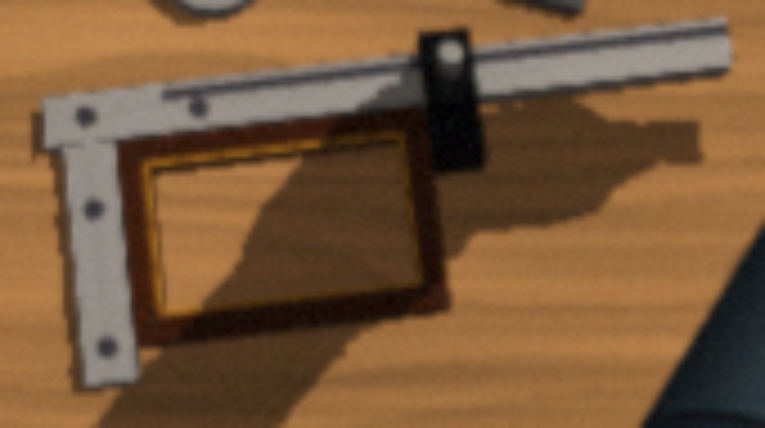

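View pics/p7.png

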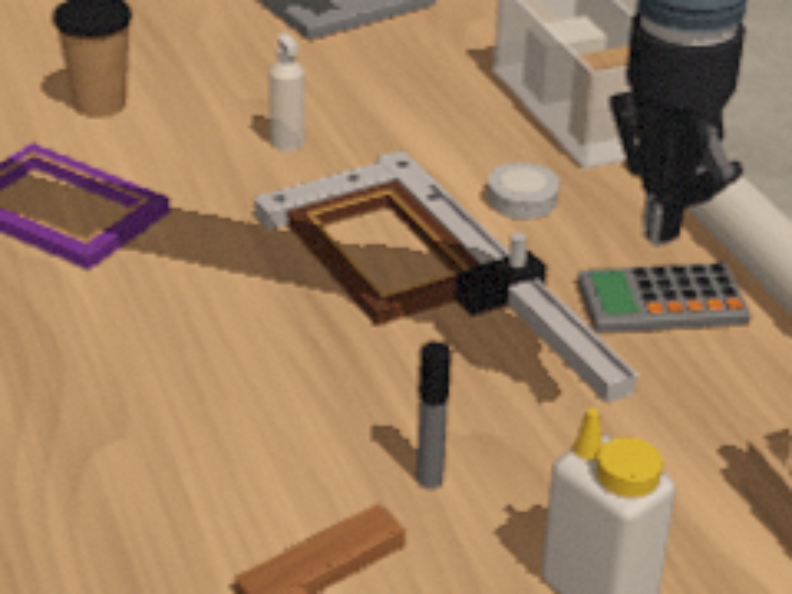

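Both views show the frame flush with the two rails and the stop tight on its free end, near (440,160) in the top crop. Everything else is where it was. I'll let the arm settle, then hand in.

Emit:
{"name": "play_rows", "arguments": {"plan": [{"claw":0,"slide":[0,0,0],"twist":0},{"claw":0,"slide":[0,0,0],"twist":0},{"claw":0,"slide":[0,0,0],"twist":0}]}}

```text
time_s: 16.75
tool_pos: [657.5, -285.0, 213.0]
tcp_rot: [0.2, -3.135, -0.002]
wrist_force: [0.1, -0.1, -0.4]
grip_width: 0.0
grasp_force: 0.0
```

```bash
python3 -c "
from cell import env
print(env.sign_off())"
```

```text
the job is handed in; nothing more can be done
None
```

The frame lies flat and flush against both rails, the stop is snug on its free end, nothing else was moved, and the job was handed in at about 17 s; no verdict came back.

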